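Unclip the rolling pin for washing

TASK

Snap the rolling pin forward out of the two sprung clips of its rack, one end at a time: first ease one end clear while the other clip still holds the pin, then pull the other end out forward too, without sliding the pin out lengthwise. Set the pin down, do not drop it, so that it lies flat on the floor of the black tray beside the jars, and let go. Do not wrench the rack, and leave the jars, the bottle and the funnel where they are.

Things in the scene. Friction and masses are not known exactly. Their poses are not given: they have to be found in the camera images.
- rack: White rolling-pin rack, fixed. Origin on the worktop straight under the clipped pin's axis, midway between the clips; x points back into the clips (their mouths open level to the rack's -x, towards the robot), y left along the pin, z up. Base plate x -20 to 90, y -85 to 85, 12 mm high; behind each clip a post, x 26 to 46, up to 117 mm. The pin's axis lies 100 mm above the worktop.
- rack_clip_left (a point): Centre of the left clip's bore, at y +55 mm on the rack, 100 mm up; axes as the rack. Clip 27 mm wide: a sprung blue C between white cheeks (from 19 mm under to 21 mm over the axis; blue lips to 28 mm) with a slot open forwards. Two lips in front of the axis hold the barrel; a slow level pull of 10 to 20 N spreads them and that end snaps free when it is 10 to 18 mm forward.
- rack_clip_right (a point): The same for the right clip, at y -55 mm on the rack. A pin held in only one clip stays roughly level in the cheeks' slot (its free end sags by up to 20 mm) and can be swung sideways about that clip by 0.5 rad without coming out. Pulled out with both clips at once or jerked, the rack is strained.
- pin_center (a point): Centre of the rolling pin, loose, about 150 g, 270 mm long along its own y axis: a wooden barrel 30 mm in diameter and 170 mm long, and at each end a red handle 22 mm in diameter and 50 mm long. At the start it is clipped in the rack with its axes as the rack's. Here, between the clips, 83 mm of barrel are open to a grasp from above.
- pin_left (a point): Middle of the left red handle, 110 mm along the pin's +y from its centre, on its axis; outside the rack and free all round; from here the far clip acts as a pivot, so one clip opens at a time.
- pin_right (a point): Middle of the right red handle, 110 mm along the pin's -y from its centre.
- pin_barrel_left (a point): Point on the pin's axis, 55 mm along its +y: the piece of barrel that sits in the left clip at the start.
- pin_barrel_right (a point): Point on the pin's axis, 55 mm along its -y: the piece of barrel that sits in the right clip at the start.
- tray: Black baking tray, fixed, 290 mm (its x) by 380 mm (its y) with a rim 20 mm high and 4 mm thick. Origin at the centre of its underside; its floor is 4 mm above the worktop. Two jars stand in it along its +x side.
- tray_free (a point): Middle of the free strip of the tray's floor, on the floor, 55 mm to the tray's -x from its centre; axes as the tray. A pin lying along the tray's y axis here has free space all round.
- jar_red: Glass jar with red lid, 68 mm in diameter, 78 mm high, standing in the tray near its +x, +y corner. Origin at the centre of its underside. To be left alone.
- jar_white: Glass jar with white lid, 60 mm in diameter, 70 mm high, standing in the tray near its +x, -y corner. Origin at the centre of its underside. To be left alone.
- bottle: Yellow bottle with red cap, 60 mm in diameter, 160 mm high, standing behind the rack. Origin at the centre of its underside. To be left alone.
- funnel: Blue funnel standing mouth down behind the rack, 90 mm in diameter, 85 mm high. Origin at the centre of its underside. To be left alone.
Not all that is in view belongs to the job. Leave any orange or yellow look-alike of the rack alone.

How it is judged (in metres and radians):
On the way, in this order (a step that is already met when the one before it is completed fails the run):
1. one end of the barrel is at least 18 mm forward, clear of its clip, while the other clip still holds the pin (((x of pin_barrel_left in the frame of rack below -0.018 m and x of pin_barrel_right in the frame of rack above -0.008 m) or (x of pin_barrel_right in the frame of rack below -0.018 m and x of pin_barrel_left in the frame of rack above -0.008 m))), for 0.2 s.
2. both ends are out of the clips forwards (not slid out lengthwise: the pin's middle within 60 mm, along the rack, of the rack's middle) and nothing of the rack touches the pin (distance between pin_barrel_left and rack_clip_left above 0.03 m and distance between pin_barrel_right and rack_clip_right above 0.03 m and contact force between pin and rack below 0.05 N and y of pin_center in the frame of rack between -0.06 and 0.06 m), for 0.1 s.
3. the pin touches the tray while the fingers still hold it (contact force between pin and tray above 0.1 N and contact force between pin and the fingers above 0.3 N), for 0.1 s.
At the end, for the whole second after the job is handed in: The pin lies flat (within about 3 degrees of level) on the tray's floor, inside its rim, its axis at most 4 mm higher than when it rests on the floor, released and at rest (slower than 20 mm/s); the rack is empty and the jars, bottle and funnel stand where they stood (x of pin_center in the frame of tray between -0.13 and 0.13 m and y of pin_center in the frame of tray between -0.175 and 0.175 m and z of pin_center in the frame of tray below 0.023 m and angle between pin_center's own y axis and vertical between 1.52 and 1.622 rad and linear speed of pin below 0.02 m/s and contact force between pin and the fingers below 0.05 N); the robot touches nothing.
It fails at once if the rack is wrenched: more than 60 N between pin and rack (contact force between pin and rack above 60 N).
It fails at once if a jar, the bottle or the funnel is shifted by more than 30 mm or tipped over (distance of any of jar_red, jar_white, bottle, funnel from where it was at the start of the episode above 0.03 m or angle between any of jar_red, jar_white, bottle, funnel's own z axis and vertical above 0.5 rad).
It also fails if it takes over 64 s, if anything falls off the work surface, if the arm or the gripper's body presses on something with over 40 N, if the wrist force passes 120 N, or if a joint passes its speed limit or range.

ROBOT

A 6-joint arm with a two-finger parallel gripper is mounted at the origin on the work surface. World frame = base frame: x ahead of the robot, y to its left, z up, the work surface at z = 0. Lengths are in m, angles in degrees, forces in N, time in s.
With the tool pointing down it reaches from about 0.375 to 0.925 m from the base axis. Payload 5.7 kg.
Tool frame: the origin (TCP) lies at the very end of the fingers, on their centre line; the grasp point (between the pads) lies 19 mm behind it; x points along the fingers, z is the direction in which the jaws open and shut, and the axes are right-handed (so a half turn about x gives the same grasp; the last joint's range is limited). The gripper opens to 85 mm and grips with 20 to 120 N. Pads are 22 mm wide; open, the fingers measure 114 mm over their backs; the gripper's body (76 mm by 85 mm) begins 54 mm behind the grasp point. The pads swing forward as they close: fully open they stand 13 mm farther back than shut.
Start: joints at [-71.912, 20.558, 86.54, -0, 72.909, -6.595], TCP at [0.251, -0.545, 0.231] pointing down, gripper open.
Joint ranges: [-170.27, 170.27], [-57.76, 135], [12.27, 136.19], [-55.21, 235.2], [11.17, 155.16], [-170.74, 170.74]. Speed limits (degrees/s): [136.94, 136.94, 180, 180, 180, 180].

INTERFACE

Orientations are given as [roll, pitch, yaw] about the fixed x, y, z axes, in that order (R = Rz(yaw) Ry(pitch) Rx(roll)).
In Python, from plant import readout, imaging, finish_job gives the robot as it stands.
- The arm moves only by the tool step_arm, never from a script. Its argument "targets" is a list of rows, each a list of 3 entries, a list of its own where there are three numbers: the opening in per cent of the stroke, from 0 (shut) to 100 (fully open), then the shift along the tool's x, y, z as a fraction of full scale, then the turn about the tool's x as a fraction of full scale. A call has 1 to 10 rows; each row is the pose to reach, as a shift and turn from the pose measured when the call began, along the tool's axes at that moment; what a row does not reach only later rows make up. Full scale, the value 1, is 300 mm for a shift and pi/2 rad for a turn. A row lasts 1/10 s, in which the tool goes at most 50 mm and 8.59 degrees, less where a joint would pass 70% of its speed; a pose out of reach is approached as far as the arm can. A call with a number of a shift or a turn outside -1 to 1 is refused whole. A call with a gripper value outside its range is refused whole. The fingers move at their own pace and stop on an object; "grip_force" is the grip in N (left out, the last holds). Time passes only in rows, so rows that repeat a pose let the fingers close. It gives the time, the measured TCP pose, the force and the opening at its end, in the units of the state.
- readout.get_obs(): the state, without advancing time (a new reading comes with each control period).
- imaging.read_camera(name): name is "scene" or "top" or "wrist"; returns a dict with "img" (384x512x3 uint8, blue, green, red), "mtx" (3x3 intrinsics, pixels), "position" and "attitude" of the camera in the world; the wrist camera has in their place "tool_from_camera" (4x4, takes a point from camera to tool coordinates, whose origin is the TCP and whose axes are the tool frame's). Camera axes: x right, y up, looking along -z (the intrinsics and any distortion apply to the point x, -y, -z); pixel columns grow to the right and rows downward; lengths in m; the calibration is good to about 2 mm. A picture is of the moment at which its call begins: read the wrist's pose just before it. There is no depth.
- finish_job(): hands the job in, once; it reports no verdict.
The state is a dict: "t": time; "joint_positions": joint angles; "dq": joint speeds; "effort": joint torques, N m; "tool_pos": TCP position; "orientation": TCP orientation; "force": force on the tool from outside, world axes, zero at the start; "moment": the same for the moment, N m; "finger_gap": finger opening in m.
Only numpy, scipy, OpenCV 4.12 (cv2) and the standard library are available. Lean on these libraries where they do the work, as an engineer would, in place of code of your own. Each camera call takes 0.05 s, during which the arm holds its last target.

## Working session

There is one attempt and no reset: what is moved stays moved. The work goes in short steps, Python scripts to look and compute and a tool call to move; the robot and the scene stay as the last step left them, time stands still between calls to the robot, and variables do not carry over. Pictures are saved under pics/ and viewed, and the job is handed in when it is done.

Besides the shell and the picture viewer there is one more tool, called as name(argument=value, ...) on one line, values as JSON. step_arm: Moves the arm, as the interface text tells. Its arguments: {"type":"object","properties":{"targets":{"type":"array"},"grip_force":{"type":"number"}},"required":["targets"]}

```bash
mkdir -p pics; ls; python3 - <<'E'
from plant import readout, imaging
import cv2
print(readout.get_obs())
for n in ["scene","top","wrist"]:
    d=imaging.read_camera(n); cv2.imwrite(f"pics/{n}0.png",d["img"])
    print(n,{k:v for k,v in d.items() if k!="img"})
E
```

```text
pics
{'t': 0.0, 'joint_positions': array([-7.19123394e+01,  2.05976928e+01,  8.66007037e+01, -2.16692697e-05,
        7.29112512e+01, -6.59758795e+00]), 'dq': array([ 0.07388889, -0.03266549, -0.01574668, -0.01881155,  0.01918374,
       -0.02329776]), 'effort': array([-1.52764638e-03, -5.27616549e+01, -2.78617430e+01, -2.53626049e-04,
        1.32183032e-02,  4.96609943e-06]), 'tool_pos': array([ 0.25032224, -0.54450083,  0.23044474]), 'orientation': array([173.4132289 ,  89.89035221, 108.09848386]), 'force': array([0.22775868, 0.3675753 , 0.07733482]), 'moment': array([-0.03240564,  0.02240954,  0.04326444]), 'finger_gap': 0.08521906439786225}
scene {'mtx': array([[421.23913591,   0.        , 252.78307802],
       [  0.        , 421.23913591, 188.59484061],
       [  0.        ,   0.        ,   1.        ]]), 'position': array([ 0.90658779, -0.55613152,  1.05217828]), 'attitude': array([35.02792393, -0.6152748 , 36.21015956])}
top {'mtx': array([[499.70305297,   0.        , 250.7448114 ],
       [  0.        , 499.70305297, 190.52506697],
       [  0.        ,   0.        ,   1.        ]]), 'position': array([0.32278534, 0.00620956, 1.60999717]), 'attitude': array([  6.31615756,  -0.38982719, -91.42095217])}
wrist {'mtx': array([[306.7105375 ,   0.        , 259.89229537],
       [  0.        , 306.7105375 , 190.09651065],
       [  0.        ,   0.        ,   1.        ]]), 'tool_from_camera': array([[-4.36777522e-04,  3.11349255e-01, -9.50295454e-01,
        -1.42867847e-01],
       [ 6.35783083e-04,  9.50295440e-01,  3.11348958e-01,
         7.99191301e-02],
       [ 9.99999703e-01, -4.68191548e-04, -6.13018277e-04,
         1.24929169e-04],
       [ 0.00000000e+00,  0.00000000e+00,  0.00000000e+00,
         1.00000000e+00]])}
```

View pics/scene0.png

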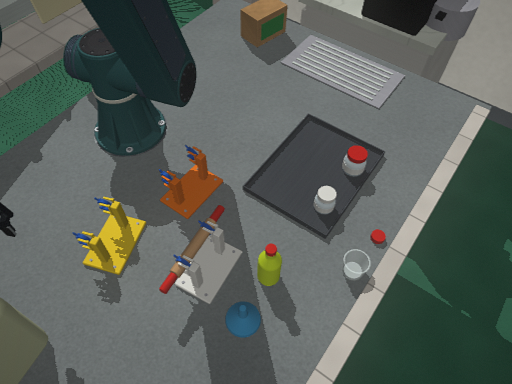

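View pics/top0.png

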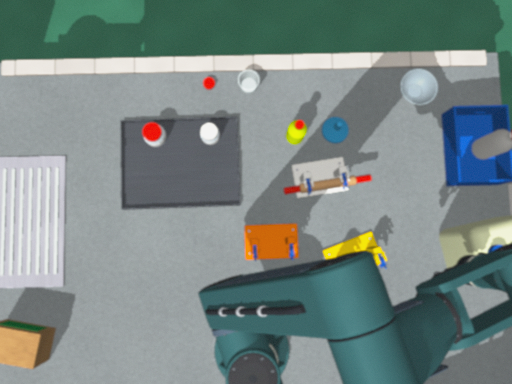

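View pics/wrist0.png

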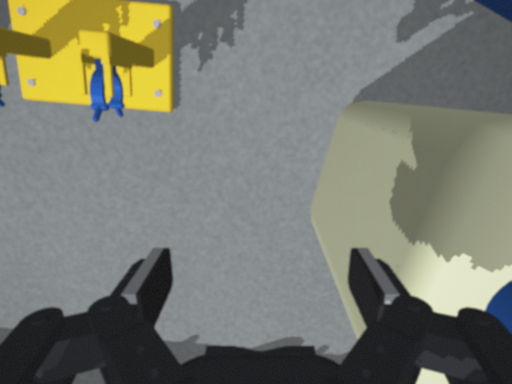

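Scene view: the white rack with the pin (red handles at about (167,280) and (217,213)), an orange rack (190,190), a yellow rack (115,235), the tray (315,175), the bottle (270,265) and the funnel (243,318). Top view: pin handles at (291,190) and (363,178), orange rack (271,243), yellow rack (355,248), tray (181,160). Other red things: lid (152,132), loose cap (209,83), bottle cap (299,125).

```bash
cat > h.py <<'E'
import numpy as np, cv2
from scipy.spatial.transform import Rotation as R
from plant import readout, imaging
def rot(a): return R.from_euler('xyz',a,degrees=True).as_matrix()
def cam(n):
    o=readout.get_obs(); d=imaging.read_camera(n)
    if n=='wrist':
        T=np.eye(4);T[:3,:3]=rot(o['orientation']);T[:3,3]=o['tool_pos'];M=T@d['tool_from_camera'];d['R']=M[:3,:3];d['p']=M[:3,3]
    else: d['R']=rot(d['attitude']);d['p']=np.array(d['position'])
    return d
def ray(d,uv):
    K=d['mtx'];u,v=uv
    r=d['R']@np.array([(u-K[0,2])/K[0,0],-(v-K[1,2])/K[1,1],-1]);return d['p'],r/np.linalg.norm(r)
def onz(d,uv,z):
    p,r=ray(d,uv);return p+r*(z-p[2])/r[2]
def tri(a,b):
    (p,r),(q,s)=a,b
    t=np.linalg.lstsq(np.c_[r,-s],q-p,rcond=None)[0]
    A,B=p+r*t[0],q+s*t[1];return (A+B)/2,np.linalg.norm(A-B)
def proj(d,P):
    c=d['R'].T@(np.array(P)-d['p']);K=d['mtx'];return np.array([K[0,0]*c[0]/-c[2]+K[0,2],K[1,1]*-c[1]/-c[2]+K[1,2]])
def blobs(img,lo,hi,mn=15):
    h=cv2.cvtColor(img,cv2.COLOR_BGR2HSV);
    h[...,0]=(h[...,0].astype(int)+90)%180
    m=cv2.inRange(h,lo,hi);n,l,s,c=cv2.connectedComponentsWithStats(m)
    return [(s[i],c[i]) for i in range(1,n) if s[i,4]>=mn],l
RED=((84,150,80),(96,255,255))
E
python3 - <<'E'
from h import *
D={n:cam(n) for n in('scene','top')}
for n,d in D.items():
    for s,c in blobs(d['img'],*RED)[0]: print(n,s,c.round(1),onz(d,c,.1).round(4))
cv2.imwrite('pics/crop1.png',cv2.resize(D['top']['img'][110:280,230:400],None,fx=3.5,fy=3.5,interpolation=cv2.INTER_CUBIC))
cv2.imwrite('pics/crop2.png',cv2.resize(D['scene']['img'][190:330,140:290],None,fx=4,fy=4,interpolation=cv2.INTER_CUBIC))
# tray
for n,d in D.items():
    g=d['img'].max(2); m=((g<75)).astype(np.uint8)
    k,l,s,c=cv2.connectedComponentsWithStats(m)
    for i in range(1,k):
        if s[i,4]>2500: print(n,s[i],c[i])
E
```

```text
scene [348 146  20  17 279] [357.1 153.8] [0.6928 0.2723 0.1   ]
scene [210 205  14  17 119] [217.1 212.7] [ 0.4907 -0.1311  0.1   ]
scene [371 229  14  15 158] [377.6 236.2] [0.8657 0.0593 0.1   ]
scene [266 244  11  12 111] [270.6 249.5] [ 0.6667 -0.1353  0.1   ]
scene [160 272  18  22 185] [168.  282.4] [ 0.5197 -0.3522  0.1   ]
top [204  77  11  12 106] [208.8  82.7] [0.8304 0.1139 0.1   ]
top [296 120   8   8  48] [299.4 123.7] [ 0.6936 -0.1634  0.1   ]
top [142 122  19  19 276] [151.3 130.9] [0.6815 0.293  0.1   ]
top [356 175  15   8  84] [363.1 178.3] [ 0.519 -0.352  0.1  ]
top [284 186  16   8  86] [291.5 189.5] [ 0.4899 -0.1321  0.1   ]
scene [   63     0   150   157 14057] [133.61229281  68.5410116 ]
scene [  334   103   178   281 25997] [450.91795207 282.14601685]
scene [ 243  114  142  125 7995] [310.61013133 174.14233896]
top [ 329  244  183  140 3492] [432.27376861 306.51403207]
```

```bash
ls pics
```

```text
crop1.png
crop2.png
scene0.png
top0.png
wrist0.png
```

View pics/crop1.png

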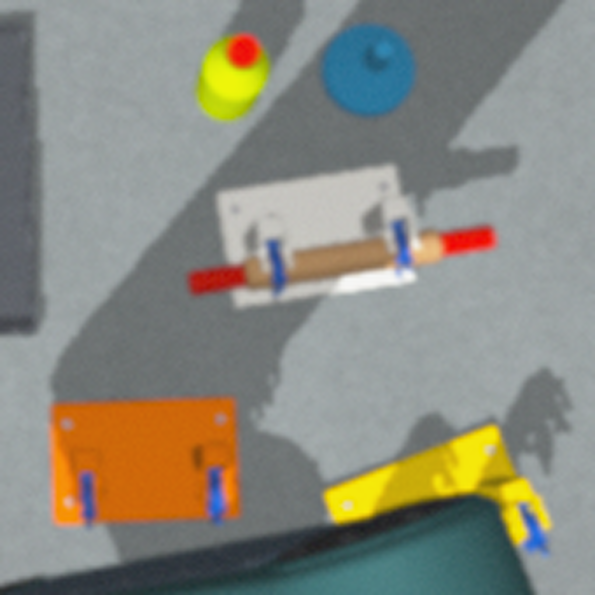

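```bash
python3 - <<'E'
from h import *
D={n:cam(n) for n in('scene','top')}
print(tri(ray(D['scene'],(168,282.4)),ray(D['top'],(363.1,178.3))),tri(ray(D['scene'],(217.1,212.7)),ray(D['top'],(291.5,189.5))))
L=np.array([.4903,-.1316]);Rr=np.array([.5193,-.3521])
print('dist',np.linalg.norm(L-Rr),'center',(L+Rr)/2,'yaw',np.degrees(np.arctan2(*(L-Rr)[::-1])))
for n in D:
    d=D[n]; g=cv2.cvtColor(d['img'],cv2.COLOR_BGR2GRAY)
    m=((g<(90)) ).astype(np.uint8)
    x,y=(200,170) if n=='top' else (300,170)
    k,l,s,c=cv2.connectedComponentsWithStats(m); i=l[y,x]; print(n,i,g[y,x],s[i])
    if i:
        mm=(l==i).astype(np.uint8)
        cs=max(cv2.findContours(mm,0,2)[0],key=cv2.contourArea);h=cv2.convexHull(cs)
        for e in (3,5,8):
            a=cv2.approxPolyDP(h,e,True)[:,0]; print(a.tolist())
        print([onz(d,p,.02).round(3).tolist() for p in a])
E
```

```text
(array([ 0.51914971, -0.35221399,  0.09897085]), np.float64(0.00032661168519808786)) (array([ 0.49029775, -0.13167283,  0.10026303]), np.float64(0.0015724067762977586))
dist 0.2223988534143106 center [ 0.5048  -0.24185] yaw 97.49249678922263
scene 64 67 [ 243  114  144  131 9604]
[[307, 114], [384, 151], [386, 159], [373, 194], [328, 244], [243, 190], [243, 185]]
[[307, 114], [384, 151], [386, 159], [373, 194], [328, 244], [243, 190]]
[[307, 114], [386, 159], [373, 194], [328, 244], [243, 190]]
[[0.453, 0.397, 0.02], [0.759, 0.378, 0.02], [0.787, 0.232, 0.02], [0.764, 0.008, 0.02], [0.468, 0.013, 0.02]]
top 0 95 [     0      0    512    384 148493]
```

Choice: the white rack carrying the pin (top (327,184)). The handles triangulate to z of about 0.099 and 0.100 and are 0.222 m apart (0.220 expected), so they agree. Orange (271,243) and yellow (355,248) are empty look-alikes. Next come the tray corners and the move to above the left handle.

```bash
cat >> h.py <<'E'
FS=.3
def plan(P,jaw_deg,maxturn=True):
    """shift fractions and turn fraction to bring TCP to P with jaw axis (mod 180) at world angle"""
    o=readout.get_obs();M=rot(o['orientation'])
    s=M.T@(np.array(P)-o['tool_pos'])/FS
    a=np.degrees(np.arctan2(M[1,2],M[0,2]));d=(jaw_deg-a+90)%180-90
    # turn about tool x (down) positive -> world yaw negative
    sg=np.sign(M[2,0]); return o['tool_pos'].round(4),'jaw',a.round(2),'toolx',M[:,0].round(3),'shift',s.round(4),'turn',(sg*d/90).round(4)
E
python3 - <<'E'
from h import *
d=cam('top'); g=cv2.cvtColor(d['img'],cv2.COLOR_BGR2GRAY)
c=g[100:225,100:262];t,m=cv2.threshold(c,0,255,cv2.THRESH_BINARY_INV+cv2.THRESH_OTSU)
m=cv2.morphologyEx(m,cv2.MORPH_OPEN,np.ones((9,9)))
cs=max(cv2.findContours(m,0,2)[0],key=cv2.contourArea)+[100,100]
a=cv2.approxPolyDP(cv2.convexHull(cs),5,True)[:,0];print(t,a.tolist())
r=cv2.minAreaRect(cs);b=cv2.boxPoints(r);w=np.array([onz(d,p,.02)[:2] for p in b]);print(b.round(1).tolist(),w.round(4).tolist(),w.mean(0),np.linalg.norm(np.diff(w,axis=0),axis=1))
s=cam('scene');C=[(307,114),(386,155),(328,237),(243,190)]
print([onz(s,p,.02).round(3)[:2].tolist() for p in C])
print(plan([.4903,-.1316,.2304],7.5))
cv2.imwrite('pics/traytop.png',cv2.resize(d['img'][95:225,100:262],None,fx=4,fy=4))
E
```

```text
129.0 [[120, 121], [165, 109], [239, 114], [240, 204], [122, 208]]
[[119.80000305175781, 109.5999984741211], [240.5, 108.0], [241.6999969482422, 206.89999389648438], [121.0, 208.5]] [[0.7736, 0.4106], [0.7698, 0.0178], [0.4465, 0.0211], [0.4509, 0.4053]] [0.61021749 0.2136946 ] [0.39276592 0.32327236 0.38421857]
[[0.453, 0.397], [0.751, 0.393], [0.753, 0.026], [0.468, 0.013]]
(array([ 0.2505, -0.5451,  0.2312]), 'jaw', np.float64(-65.32), 'toolx', array([-0.,  0., -1.]), 'shift', array([ 0.0028,  1.3018, -0.9187]), 'turn', np.float64(-0.8091))
```

View pics/traytop.png

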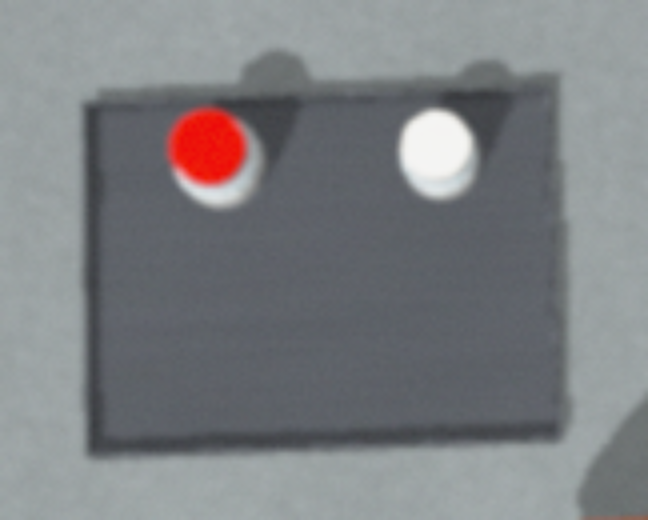

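The tray corners in the crop map to (121,120), (239,117), (241,204) and (122,208) in the full top image. Now I move to above the left handle.

step_arm(targets=[[100,[0,0.16,-0.115],-0.09],[100,[0,0.32,-0.23],-0.18],[100,[0,0.48,-0.345],-0.27],[100,[0,0.65,-0.46],-0.36],[100,[0,0.8,-0.57],-0.45],[100,[0,0.95,-0.68],-0.54],[100,[0,1.0,-0.75],-0.63],[100,[0,1.0,-0.8],-0.72],[100,[0,1.0,-0.85],-0.81],[100,[0,1.0,-0.919],-0.81]])

```text
t: 1.45
tool_pos: [0.4083, -0.1683, 0.2315]
orientation: [-38.5, 90.0, -30.8]
force: [0.2, 0.0, 0.0]
finger_gap: 0.0853
```

```bash
python3 - <<'E'
from h import *
o=readout.get_obs();print(o['t'],o['joint_positions'].round(1))
d=cam('top')
w=np.array([onz(d,p,.02)[:2] for p in [(121.5,120),(239.5,118),(241,204.5),(122.5,208.7)]]);print(w.round(4).tolist(),w.mean(0),np.linalg.norm(np.roll(w,1,0)-w,axis=1))
w=cam('wrist');cv2.imwrite('pics/wrist1.png',w['img'])
for s,c in blobs(w['img'],*RED)[0]: print(s,c.round(1),onz(w,c,.1).round(4))
print(plan([.4903,-.1316,.2304],7.5))
E
```

```text
1.45 [-31.4   7.3 105.    0.   67.6 -39.1]
[[0.7388, 0.4048], [0.7366, 0.0217], [0.4544, 0.0232], [0.4501, 0.4006]] [0.5949761 0.2125737] [0.28876701 0.38307233 0.2822925  0.37735928]
[ 344  132   27   56 1217] [356.9 158.8] [ 0.4901 -0.1337  0.1   ]
[329 339  19  26 363] [337.8 351.7] [ 0.5191 -0.3539  0.1   ]
(array([ 0.4062, -0.167 ,  0.2311]), 'jaw', np.float64(7.43), 'toolx', array([-0.002,  0.002, -1.   ]), 'shift', array([0.0019, 0.0806, 0.2934]), 'turn', np.float64(-0.0008))
```

View pics/wrist1.png

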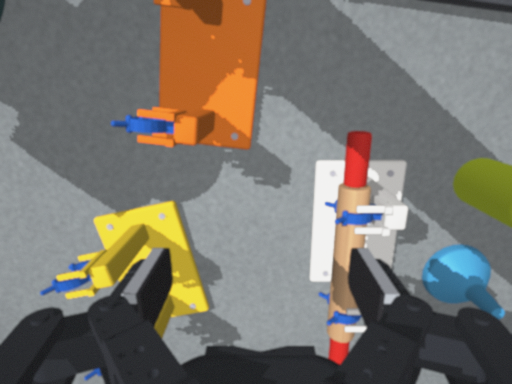

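```bash
python3 - <<'E'
from h import *
w=cam('wrist')
for n,p,z in [('orange post corner',(213,112),.117),('orange post far',(210,140),.117),('orange clip tip',(115,123),.1),('orange base right corner',(250,149),.012),('orange base upper right',(265,0),.012)]: print(n,onz(w,p,z).round(3))
print(plan([.4901,-.1328,.0815],7.5))
E
```

```text
orange post corner [ 0.36  -0.11   0.117]
orange post far [ 0.36  -0.133  0.117]
orange clip tip [ 0.273 -0.132  0.1  ]
orange base right corner [ 0.393 -0.156  0.012]
orange base upper right [0.389 0.    0.012]
(array([ 0.4072, -0.1685,  0.2313]), 'jaw', np.float64(7.43), 'toolx', array([-0.,  0., -1.]), 'shift', array([0.4994, 0.0822, 0.2896]), 'turn', np.float64(-0.0008))
```

step_arm(targets=[[100,[0,0.04,0.145],0],[100,[0,0.082,0.289],0],[100,[0.05,0.082,0.289],0],[100,[0.15,0.082,0.289],0],[100,[0.22,0.082,0.289],0],[100,[0.22,0.082,0.289],0]])

```text
t: 2.2
tool_pos: [0.4883, -0.1332, 0.1628]
orientation: [152.0, 89.7, 159.2]
force: [0.3, 0.5, 0.0]
finger_gap: 0.0849
```

```bash
python3 - <<'E'
from h import *
o=readout.get_obs();print(o['t'],o['joint_positions'].round(1))
w=cam('wrist');cv2.imwrite('pics/wrist2.png',w['img'])
for s,c in blobs(w['img'],*RED)[0]: print(s,c.round(1),onz(w,c,.1).round(4))
print(plan([.4901,-.1328,.0815],7.5))
E
```

```text
2.2 [-23.1  17.5 102.5  -0.   60.3 -30.3]
[ 248  174   29   71 1883] [262.  208.1] [ 0.4898 -0.1342  0.1   ]
(array([ 0.4893, -0.1336,  0.1644]), 'jaw', np.float64(7.25), 'toolx', array([-0.003,  0.001, -1.   ]), 'shift', array([0.2762, 0.0018, 0.0037]), 'turn', np.float64(-0.0028))
```

View pics/wrist2.png

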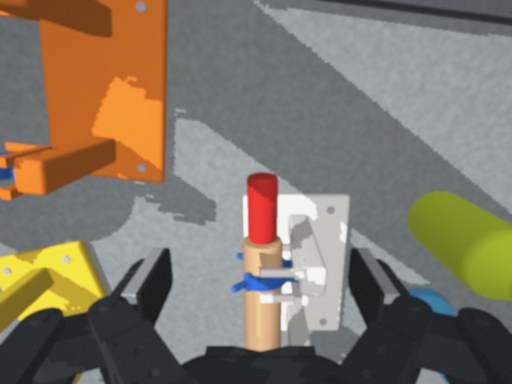

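The handle sits midway between the fingers (column 262; finger tips at about 170 and 350). I descend and close.

step_arm(targets=[[100,[0.1,0.002,0.002],0],[100,[0.2,0.002,0.002],0],[100,[0.277,0.002,0.002],0],[100,[0.277,0.002,0.002],0],[60,[0.277,0.002,0.002],0],[40,[0.277,0.002,0.002],0],[30,[0.277,0.002,0.002],0],[20,[0.277,0.002,0.002],0],[10,[0.277,0.002,0.002],0],[10,[0.277,0.002,0.002],0]], grip_force=30)

```text
t: 3.25
tool_pos: [0.4902, -0.133, 0.082]
orientation: [155.5, 89.9, 162.7]
force: [-0.2, 0.8, 5.9]
finger_gap: 0.021
```

```bash
cat > st.py <<'E'
from h import *
o=readout.get_obs();print(o['t'],o['tool_pos'].round(4),'F',o['force'].round(1),'M',o['moment'].round(2),'gap',round(o['finger_gap'],4))
M=rot(o['orientation']);print('jaw',M[:,2].round(3),np.degrees(np.arctan2(M[1,2],M[0,2])).round(2))
# rack frame
Rk=rot([0,0,7.5]);print('rack',(Rk.T@(o['tool_pos']-[.5048,-.2428,0])).round(4))
E
python3 st.py
```

```text
3.25 [ 0.4902 -0.133   0.082 ] F [-0.2  0.8  5.9] M [0.03 0.06 0.01] gap 0.021
jaw [ 0.992  0.126 -0.001] 7.26
rack [-1.000e-04  1.108e-01  8.200e-02]
```

Gripped: gap 21 mm on the 22 mm handle, with small forces. Next I ease the left end forward slowly on an arc about the right clip.

step_arm(targets=[[10,[0,0,-0.0055],-0.006],[10,[0,0,-0.011],-0.013],[10,[0,0,-0.0165],-0.019],[10,[0,-0.0005,-0.022],-0.025],[10,[0,-0.0007,-0.0275],-0.032],[10,[0,-0.001,-0.033],-0.038],[10,[0,-0.0013,-0.0385],-0.045],[10,[0,-0.0018,-0.044],-0.051],[10,[0,-0.0022,-0.0495],-0.057],[10,[0,-0.0028,-0.055],-0.064]])

```text
t: 4.25
tool_pos: [0.4735, -0.1362, 0.0819]
orientation: [169.2, 89.9, -177.6]
force: [1.5, -2.0, 0.2]
finger_gap: 0.0207
```

```bash
python3 st.py
```

```text
4.25 [ 0.4735 -0.1362  0.0819] F [ 1.5 -2.   0.2] M [-0.26 -0.46  0.15] gap 0.0207
jaw [ 0.974  0.227 -0.002] 13.11
rack [-0.0171  0.1097  0.0819]
```

step_arm(targets=[[10,[0,0,-0.0055],-0.006],[10,[0,0,-0.011],-0.013],[10,[0,0,-0.0165],-0.019],[10,[0,-0.0005,-0.022],-0.025],[10,[0,-0.0007,-0.0275],-0.032],[10,[0,-0.001,-0.033],-0.038],[10,[0,-0.0013,-0.0385],-0.045],[10,[0,-0.0018,-0.044],-0.051],[10,[0,-0.0022,-0.0495],-0.057],[10,[0,-0.0028,-0.055],-0.064]])

```text
t: 5.25
tool_pos: [0.4576, -0.1406, 0.0819]
orientation: [149.0, 89.9, 167.9]
force: [0.1, 1.3, -0.6]
finger_gap: 0.021
```

```bash
python3 st.py; python3 - <<'E'
from h import *
d=cam('scene');cv2.imwrite('pics/scene3.png',cv2.resize(d['img'][170:330,110:300],None,fx=4,fy=3.75))
w=cam('wrist');cv2.imwrite('pics/wrist3.png',w['img'])
E
```

```text
5.25 [ 0.4576 -0.1406  0.0819] F [ 0.1  1.3 -0.6] M [ 0.27 -0.15  0.12] gap 0.021
jaw [ 0.946  0.324 -0.002] 18.89
rack [-0.0335  0.1075  0.0819]
```

View pics/scene3.png

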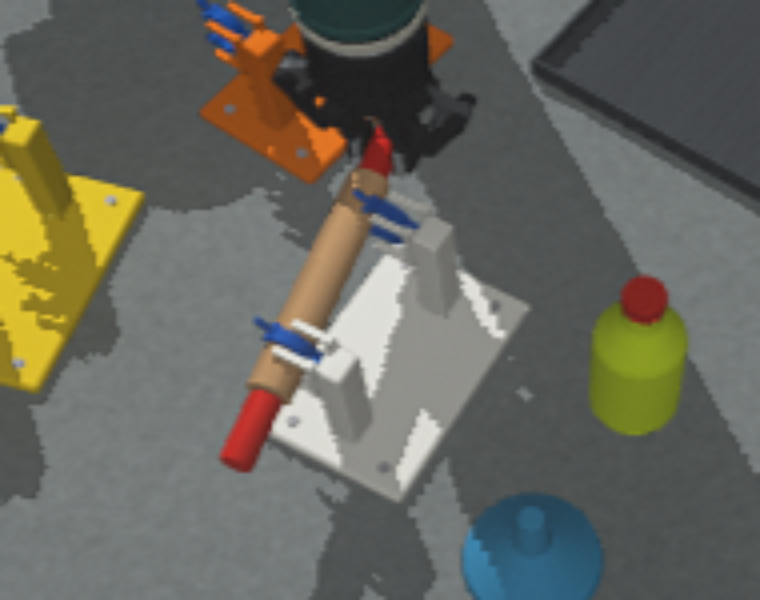

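View pics/wrist3.png

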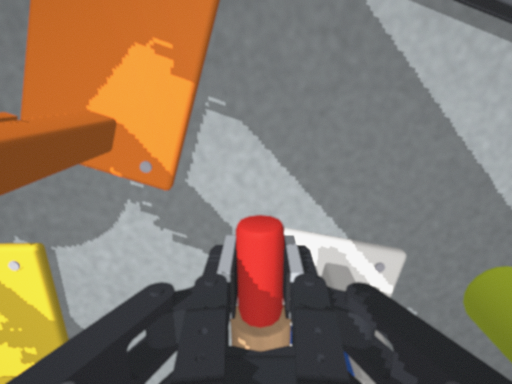

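The scene crop shows the left barrel end free of the left clip (lips at about (390,215)) while the right clip (290,340) still holds. I go a little further for margin, hold, then let go gently and rise.

step_arm(targets=[[10,[0,0,-0.006],-0.006],[10,[0,0,-0.012],-0.012],[10,[0,0,-0.018],-0.019],[10,[0,0,-0.024],-0.025],[10,[0,0,-0.024],-0.025],[10,[0,0,-0.024],-0.025],[10,[0,0,-0.024],-0.025],[14,[0,0,-0.024],-0.025],[20,[0,0,-0.024],-0.025],[30,[0,0,-0.024],-0.025]], grip_force=20)

```text
t: 6.35
tool_pos: [0.4501, -0.1427, 0.0818]
orientation: [142.1, 89.8, 163.2]
force: [0.8, 0.2, -0.6]
finger_gap: 0.0253
```

step_arm(targets=[[50,[0,0,0],0],[80,[0,0,0],0],[100,[0,0,0],0],[100,[0,0,0],0],[100,[-0.1,0,0],0],[100,[-0.2,0,0],0],[100,[-0.35,0,0],0],[100,[-0.45,0,0],0],[100,[-0.45,-0.1,0],0],[100,[-0.45,-0.1,0],0]])

```text
t: 7.35
tool_pos: [0.4637, -0.1736, 0.2184]
orientation: [-81.2, 89.8, -60.2]
force: [-0.4, 0.2, 0.1]
finger_gap: 0.0855
```

```bash
python3 st.py; python3 - <<'E'
from h import *
d=cam('scene');cv2.imwrite('pics/scene4.png',cv2.resize(d['img'][170:330,110:300],None,fx=4,fy=3.75))
w=cam('wrist');cv2.imwrite('pics/wrist4.png',w['img'])
t=cam('top');cv2.imwrite('pics/top4.png',cv2.resize(t['img'][110:280,230:400],None,fx=3.5,fy=3.5))
for n,c in (('s',d),('w',w),('t',t)):
    for s,q in blobs(c['img'],*RED)[0]: print(n,s,q.round(1),onz(c,q,.1).round(4))
E
```

```text
7.35 [ 0.4637 -0.1736  0.2184] F [-0.4  0.2  0.1] M [-0.02 -0.04 -0.  ] gap 0.0855
jaw [0.933 0.359 0.   ] 21.06
rack [-0.0317  0.0739  0.2184]
s [348 146  20  17 279] [357.1 153.8] [0.6928 0.2723 0.1   ]
s [199 201  12  16 111] [205.1 208.6] [ 0.457 -0.14   0.1  ]
s [371 229  14  15 157] [377.6 236.2] [0.8658 0.0594 0.1   ]
s [265 244  12  12 112] [270.6 249.5] [ 0.6666 -0.1354  0.1   ]
s [166 274  15  22 174] [172.5 284.1] [ 0.5311 -0.3492  0.1   ]
w [ 254  122   24   58 1306] [265.2 149.9] [ 0.4552 -0.1417  0.1   ]
w [500 266  12  28 237] [506.6 279.3] [ 0.7238 -0.1758  0.1   ]
w [252 344  18   8 112] [260.2 347.5] [ 0.5281 -0.3427  0.1   ]
t [204  77  11  12 106] [208.8  82.7] [0.8304 0.1139 0.1   ]
t [296 120   7   9  45] [299.2 123.9] [ 0.6928 -0.1629  0.1   ]
t [142 122  19  19 277] [151.3 130.9] [0.6816 0.293  0.1   ]
t [298 196   6   7  26] [300.4 199.2] [ 0.4594 -0.1582  0.1   ]
```

View pics/scene4.png

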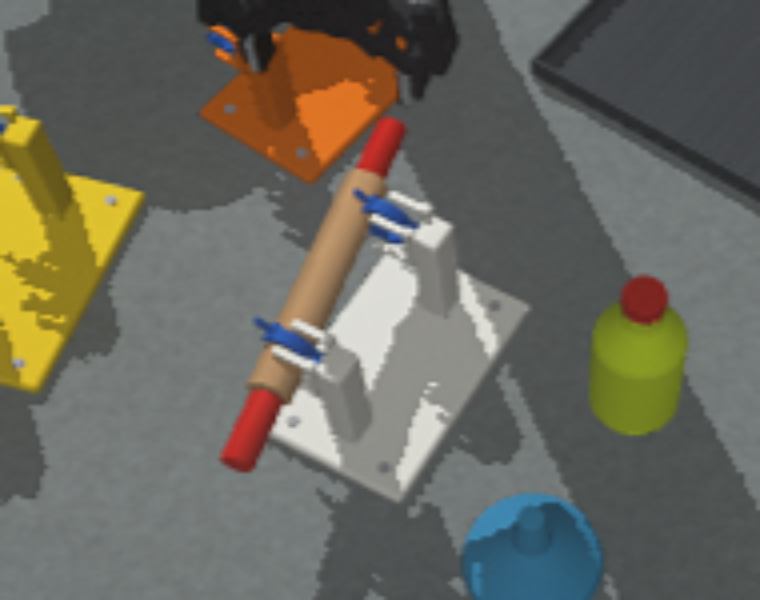

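View pics/wrist4.png

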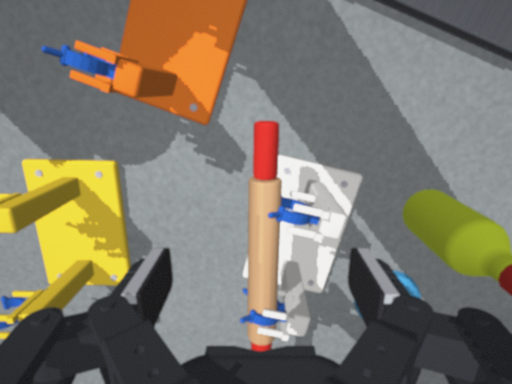

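The left end stays free and the right is still clipped (wrist: pin from (266,122) to (261,350)). I triangulate the handles for the centre grasp.

```bash
python3 - <<'E'
from h import *
d=cam('scene');w=cam('wrist')
L,e=tri(ray(d,(205.1,208.6)),ray(w,(265.2,149.9)));print('L',L.round(4),e)
# right handle: scene (z known near .099 from the clip pivot)
Rr=onz(d,(171.6,283.6),.1);print('R',Rr, np.linalg.norm(L-Rr))
# barrel mask in wrist: centerline
h=cv2.cvtColor(w['img'],cv2.COLOR_BGR2HSV)
m=cv2.inRange(h,(8,60,90),(20,170,255));m[:, :235]=0;m[:,300:]=0
for v in (195,220,240,260,280,300):
    x=np.where(m[v])[0]; print(v,x.min(),x.max(),onz(w,((x.min()+x.max())/2,v),.098).round(4))
Rk=rot([0,0,7.5])
for P in (L,Rr): print((Rk.T@(P-[.5048,-.2428,0])).round(4))
E
```

```text
L [ 0.4541 -0.1391  0.0959] 0.002467925833193565
R [ 0.52861075 -0.34946163  0.1       ] 0.2232256014575501
195 250 281 [ 0.4682 -0.1775  0.098 ]
220 250 268 [ 0.4715 -0.2024  0.098 ]
240 250 279 [ 0.4838 -0.2197  0.098 ]
260 250 278 [ 0.4911 -0.2398  0.098 ]
280 250 277 [ 0.4988 -0.2608  0.098 ]
300 249 277 [ 0.5069 -0.2829  0.098 ]
[-0.0367  0.1095  0.0959]
[ 0.0097 -0.1089  0.1   ]
```

```bash
python3 - <<'E'
from h import *
print(plan([.493,-.246,.079],19.8))
E
```

```text
(array([ 0.4603, -0.1699,  0.2159]), 'jaw', np.float64(21.11), 'toolx', array([-0.005,  0.002, -1.   ]), 'shift', array([ 0.4552, -0.2777,  0.012 ]), 'turn', np.float64(0.0146))
```

step_arm(targets=[[80,[0,-0.14,0.006],0.015],[65,[0,-0.278,0.012],0.015],[65,[0.1,-0.278,0.012],0.015],[65,[0.17,-0.278,0.012],0.015],[65,[0.17,-0.278,0.012],0.015],[65,[0.17,-0.278,0.012],0.015]])

```text
t: 8.2
tool_pos: [0.4929, -0.2455, 0.1642]
orientation: [133.3, 89.6, 153.1]
force: [0.5, 0.1, 0.7]
finger_gap: 0.0554
```

```bash
python3 st.py; python3 - <<'E'
from h import *
w=cam('wrist');cv2.imwrite('pics/wrist5.png',w['img'])
h=cv2.cvtColor(w['img'],cv2.COLOR_BGR2HSV)
m=cv2.inRange(h,(8,60,90),(20,170,255));m[:, :225]=0;m[:,310:]=0
for v in (180,200,220,240,260,280,300):
    x=np.where(m[v])[0]; print(v,x.min(),x.max(),onz(w,((x.min()+x.max())/2,v),.098).round(4))
print(plan([.493,-.246,.079],19.8))
E
```

```text
8.2 [ 0.4929 -0.2455  0.1642] F [0.5 0.1 0.7] M [ 0.03 -0.01  0.03] gap 0.0554
jaw [ 0.941  0.339 -0.005] 19.79
rack [-0.0121 -0.0011  0.1642]
180 240 280 [ 0.4863 -0.2277  0.098 ]
200 241 280 [ 0.4918 -0.2417  0.098 ]
220 241 279 [ 0.4968 -0.2566  0.098 ]
240 242 279 [ 0.5027 -0.2719  0.098 ]
260 242 279 [ 0.5085 -0.2881  0.098 ]Traceback (most recent call last):
  File "<stdin>", line 6, in <module>
    return umr_minimum(a, axis, None, out, keepdims, initial, where)
ValueError: zero-size array to reduction operation minimum which has no identity
```

View pics/wrist5.png

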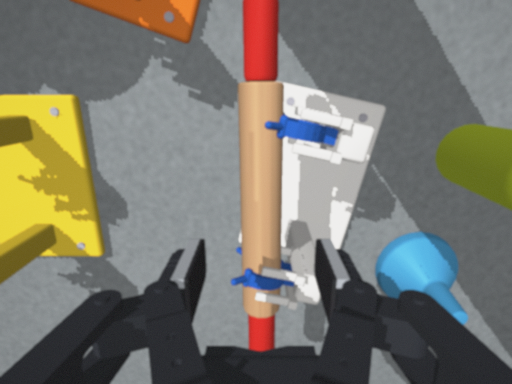

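The pin is centred between the fingers (columns 241–279, finger tips 205 and 315) and lies along the tool's y. I descend and close.

step_arm(targets=[[65,[0.1,0,0],0.0],[65,[0.2,0,0],0],[65,[0.27,0,0],0],[65,[0.282,0,0],0],[65,[0.282,0,0],0],[45,[0.282,0,0],0],[30,[0.282,0,0],0],[20,[0.282,0,0],0],[20,[0.282,0,0],0],[20,[0.282,0,0],0]], grip_force=60)

```text
t: 9.25
tool_pos: [0.4935, -0.2465, 0.0821]
orientation: [154.2, 89.8, 174.0]
force: [-2.9, -1.8, 6.8]
finger_gap: 0.028
```

```bash
python3 st.py
```

```text
9.25 [ 0.4935 -0.2465  0.0821] F [-2.9 -1.8  6.8] M [-0.16  0.41  0.32] gap 0.028
jaw [ 0.941  0.34  -0.004] 19.85
rack [-0.0116 -0.0022  0.0821]
```

step_arm(targets=[[20,[0,0,0],0],[20,[0,0.001,-0.005],0],[20,[0,0.002,-0.01],0],[20,[0,0.003,-0.015],0],[20,[0,0.004,-0.02],0],[20,[0,0.0054,-0.025],0],[20,[0,0.0065,-0.03],0],[20,[0,0.0075,-0.035],0],[20,[0,0.0086,-0.04],0]], grip_force=100)

```text
t: 10.15
tool_pos: [0.4832, -0.249, 0.0828]
orientation: [-131.9, 89.9, -112.0]
force: [2.4, -1.3, -0.9]
finger_gap: 0.0271
```

```bash
python3 st.py
```

```text
10.15 [ 0.4832 -0.249   0.0828] F [ 2.4 -1.3 -0.9] M [-0.18 -0.45  0.08] gap 0.0271
jaw [ 0.94   0.34  -0.001] 19.87
rack [-0.0222 -0.0033  0.0828]
```

step_arm(targets=[[20,[0,0.001,-0.005],0],[20,[0,0.0025,-0.012],0],[20,[0,0.004,-0.019],0],[20,[0,0.006,-0.026],0],[20,[0,0.007,-0.033],0],[20,[0,0.0085,-0.04],0],[20,[0,0.01,-0.047],0],[20,[0,0.0115,-0.054],0]])

```text
t: 10.95
tool_pos: [0.4669, -0.2512, 0.0829]
orientation: [-116.6, 89.9, -96.7]
force: [0.4, -0.4, -1.2]
finger_gap: 0.0269
```

```bash
python3 st.py; python3 - <<'E'
from h import *
d=cam('scene');cv2.imwrite('pics/scene6.png',cv2.resize(d['img'][170:330,110:300],None,fx=4,fy=3.75))
E
```

```text
10.95 [ 0.4669 -0.2512  0.0829] F [ 0.4 -0.4 -1.2] M [-0.03 -0.01  0.02] gap 0.0269
jaw [ 0.94   0.34  -0.001] 19.88
rack [-0.0387 -0.0034  0.0829]
```

View pics/scene6.png

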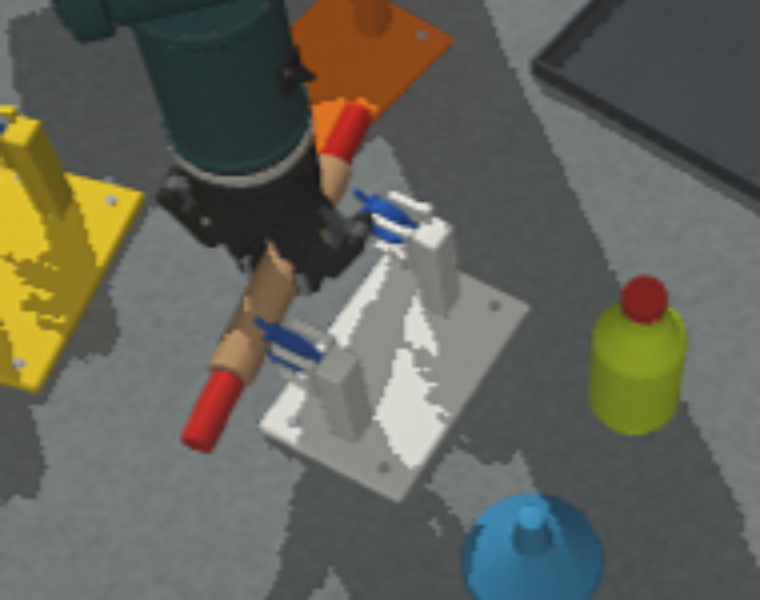

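Both barrel ends are out. I go a further 16 mm forward for clearance, hold briefly, then lift.

step_arm(targets=[[20,[0,0.003,-0.018],0],[20,[0,0.006,-0.036],0],[20,[0,0.01,-0.054],0],[20,[0,0.01,-0.054],0],[20,[0,0.01,-0.054],0],[20,[-0.05,0.01,-0.054],0],[20,[-0.12,0.01,-0.054],0],[20,[-0.22,0.01,-0.054],0],[20,[-0.33,0.01,-0.054],0],[20,[-0.33,0.01,-0.054],0]])

```text
t: 12.0
tool_pos: [0.4531, -0.2557, 0.1861]
orientation: [-65.7, 89.5, -45.8]
force: [0.3, -1.0, -1.3]
finger_gap: 0.0271
```

```bash
python3 st.py; python3 - <<'E'
from h import *
d=cam('scene');cv2.imwrite('pics/scene7.png',d['img'])
w=cam('wrist');cv2.imwrite('pics/wrist7.png',w['img'])
for n,c in (('s',d),('w',w)):
    for s,q in blobs(c['img'],*RED)[0]: print(n,s,q.round(1))
# tray: angle from corners
W=np.array([[.7388,.4048],[.7366,.0217],[.4544,.0232],[.4501,.4006]])
c=W.mean(0);y=(W[0]-W[1]+W[3]-W[2]);print('tray y ang',np.degrees(np.arctan2(y[1],y[0])))
a=np.arctan2(y[1],y[0])-np.pi/2
T=c-0.055*np.array([np.cos(a),np.sin(a)]);print(c,T, plan([T[0],T[1],.192],np.degrees(a)))
E
```

```text
12.0 [ 0.4531 -0.2557  0.1861] F [ 0.3 -1.  -1.3] M [-0.04 -0.04  0.02] gap 0.0271
jaw [0.94  0.34  0.004] 19.89
rack [-0.0529 -0.006   0.1861]
s [348 146  20  17 279] [357.1 153.8]
s [180 173  14  17 133] [187.2 180.7]
s [371 229  14  15 158] [377.6 236.2]
s [265 244  12  12 110] [270.7 249.6]
s [141 247  17  23 217] [148.9 258.1]
w [ 232    0   58   70 3868] [259.8  33.6]
tray y ang 90.15821279574286
[0.594975 0.212575] [0.53997521 0.21242313] (array([ 0.4508, -0.254 ,  0.1824]), 'jaw', np.float64(19.89), 'toolx', array([ 0.001, -0.003, -1.   ]), 'shift', array([-0.0356,  1.3609,  0.8084]), 'turn', np.float64(0.2192))
```

View pics/scene7.png

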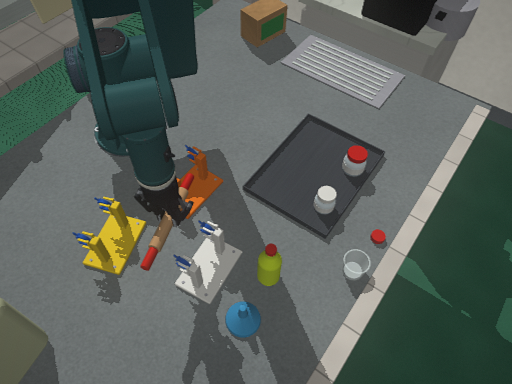

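View pics/wrist7.png

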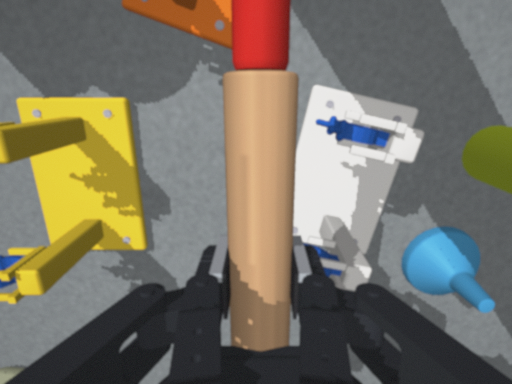

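The pin is held at its middle; the rack is empty. Next I get its tilt (handles at scene (187,181) and (149,258)) and carry it to the tray.

```bash
cat > tilt.py <<'E'
from h import *
def tilt(d,uvL,uvR):
    o=readout.get_obs();M=rot(o['orientation']);n=M[:,2]
    G=o['tool_pos']-.019*M[:,0]
    P=[]
    for uv in(uvL,uvR):
        p,r=ray(d,uv);P.append(p+r*(n@(G-p))/(n@r))
    L,Rr=P;v=L-Rr;print('G',G.round(4),'L',L.round(4),'R',Rr.round(4),'len',np.linalg.norm(v).round(4),'tilt deg',np.degrees(np.arcsin(v[2]/np.linalg.norm(v))).round(2),'mid',((L+Rr)/2).round(4))
E
python3 - <<'E'
from tilt import *
tilt(cam('scene'),(187.2,180.7),(148.9,258.1))
print(plan([.545,.211,.19],0))
E
```

```text
G [ 0.45   -0.2534  0.2004] L [ 0.4098 -0.1425  0.1904] R [ 0.4873 -0.3567  0.1991] len 0.2279 tilt deg -2.2 mid [ 0.4486 -0.2496  0.1948]
(array([ 0.4499, -0.2534,  0.1814]), 'jaw', np.float64(19.88), 'toolx', array([-0.001, -0.001, -1.   ]), 'shift', array([-0.0306,  1.348 ,  0.8244]), 'turn', np.float64(0.2209))
```

step_arm(targets=[[20,[-0.01,0.08,0.045],0.02],[20,[-0.02,0.18,0.11],0.05],[20,[-0.03,0.28,0.17],0.08],[20,[-0.03,0.38,0.23],0.11],[20,[-0.03,0.48,0.29],0.14],[20,[-0.03,0.58,0.35],0.17],[20,[-0.03,0.68,0.41],0.2],[20,[-0.03,0.78,0.47],0.22],[20,[-0.03,0.87,0.52],0.22],[20,[-0.03,0.93,0.55],0.22]])

```text
t: 13.15
tool_pos: [0.5092, 0.0672, 0.1881]
orientation: [-174.0, 89.7, -173.9]
force: [-0.8, 0.2, -1.9]
finger_gap: 0.0268
```

```bash
python3 st.py; python3 - <<'E'
from h import *
print(plan([.545,.211,.12],0))
E
```

```text
13.15 [0.5092 0.0672 0.1881] F [-0.8  0.2 -1.9] M [-0.06  0.   -0.07] gap 0.0268
jaw [ 1.     0.003 -0.004] 0.15
rack [0.0448 0.3068 0.1881]
(array([0.5092, 0.0672, 0.1881]), 'jaw', np.float64(0.15), 'toolx', array([-0.004, -0.   , -1.   ]), 'shift', array([0.2263, 0.479 , 0.1216]), 'turn', np.float64(0.0017))
```

step_arm(targets=[[20,[0,0.12,0.03],0],[20,[0,0.24,0.06],0],[20,[0,0.36,0.09],0],[20,[0.05,0.479,0.12],0],[20,[0.12,0.479,0.12],0],[20,[0.2,0.479,0.12],0],[20,[0.29,0.479,0.12],0],[20,[0.29,0.479,0.12],0]])

```text
t: 13.95
tool_pos: [0.54, 0.21, 0.0957]
orientation: [-168.1, 89.1, -168.0]
force: [-0.6, 0.3, -1.5]
finger_gap: 0.0273
```

```bash
python3 st.py; python3 - <<'E'
from tilt import *
d=cam('scene');cv2.imwrite('pics/scene8.png',cv2.resize(d['img'][90:260,220:410],None,fx=4,fy=3.5))
w=cam('wrist');cv2.imwrite('pics/wrist8.png',w['img'])
for s,q in blobs(d['img'],*RED)[0]: print('s',s,q.round(1))
E
```

```text
13.95 [0.54   0.21   0.0957] F [-0.6  0.3 -1.5] M [-0.03  0.    0.03] gap 0.0273
jaw [ 1.     0.003 -0.015] 0.17
rack [0.094  0.4443 0.0957]
s [320 114   8  11  57] [323.4 118.4]
s [348 146  20  17 280] [357.  153.8]
s [275 156  15  16 118] [282.3 163.2]
s [371 229  14  15 158] [377.6 236.2]
s [265 244  12  12 117] [270.6 249.4]
```

View pics/scene8.png

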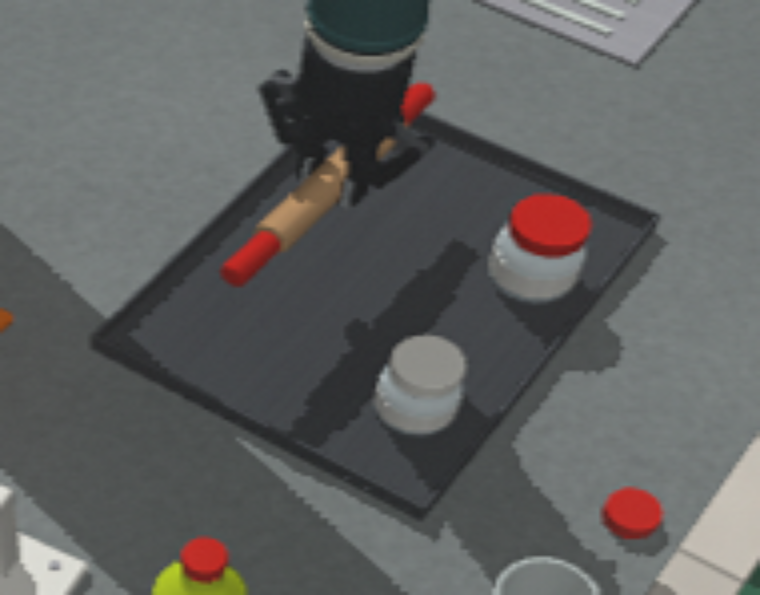

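View pics/wrist8.png

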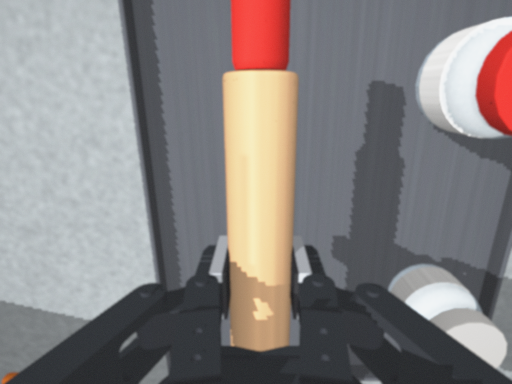

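The pin is over the free strip, clear of the jars (wrist: jars at (470,80) and (445,310)) and inside the rims. I lower it.

step_arm(targets=[[20,[0.06,0,0.02],0],[20,[0.14,0,0.02],0],[20,[0.2,0,0.02],0],[20,[0.24,0,0.02],0],[20,[0.265,0,0.02],0],[20,[0.265,0,0.02],0],[20,[0.265,0,0.02],0],[20,[0.265,0,0.02],0]], grip_force=50)

```text
t: 14.85
tool_pos: [0.5493, 0.2108, 0.021]
orientation: [-171.6, 89.6, -171.5]
force: [1.5, -0.1, -1.5]
finger_gap: 0.0271
```

```bash
python3 st.py
```

```text
14.85 [0.5493 0.2108 0.021 ] F [ 1.5 -0.1 -1.5] M [ 0.01 -0.04  0.02] gap 0.0271
jaw [ 1.     0.003 -0.006] 0.15
rack [0.1033 0.4439 0.021 ]
```

step_arm(targets=[[20,[0.005,0,0],0],[20,[0.01,0,0],0],[20,[0.015,0,0],0],[20,[0.02,0,0],0],[20,[0.025,0,0],0],[20,[0.03,0,0],0],[20,[0.035,0,0],0],[20,[0.035,0,0],0]])

```text
t: 15.65
tool_pos: [0.5491, 0.2107, 0.0102]
orientation: [-171.4, 89.6, -171.2]
force: [0.1, 0.7, -1.2]
finger_gap: 0.0273
```

```bash
python3 st.py
```

```text
15.65 [0.5491 0.2107 0.0102] F [ 0.1  0.7 -1.2] M [-0.03  0.    0.  ] gap 0.0273
jaw [ 1.     0.003 -0.007] 0.15
rack [0.1031 0.4439 0.0102]
```

step_arm(targets=[[20,[0.0025,0,0],0],[20,[0.005,0,0],0],[20,[0.0075,0,0],0],[20,[0.01,0,0],0],[20,[0.01,0,0],0],[20,[0.01,0,0],0]], grip_force=35)

```text
t: 16.25
tool_pos: [0.549, 0.2107, 0.0071]
orientation: [-171.2, 89.6, -171.0]
force: [0.6, 0.0, -1.7]
finger_gap: 0.0272
```

```bash
python3 st.py; python3 - <<'E'
from tilt import *
d=cam('scene');cv2.imwrite('pics/scene9.png',cv2.resize(d['img'][90:260,220:410],None,fx=4,fy=3.5))
w=cam('wrist');cv2.imwrite('pics/wrist9.png',w['img'])
for s,q in blobs(d['img'],*RED)[0]: print('s',s,q.round(1))
E
```

```text
16.25 [0.549  0.2107 0.0071] F [ 0.6  0.  -1.7] M [0.02 0.   0.03] gap 0.0272
jaw [ 1.     0.003 -0.007] 0.15
rack [0.103  0.4439 0.0071]
s [319 134   8  11  57] [322.1 138.6]
s [348 146  20  17 279] [357.1 153.8]
s [276 176  14  15 105] [282.9 182.8]
s [371 229  14  15 158] [377.6 236.2]
s [265 244  12  12 115] [270.6 249.4]
```

View pics/scene9.png

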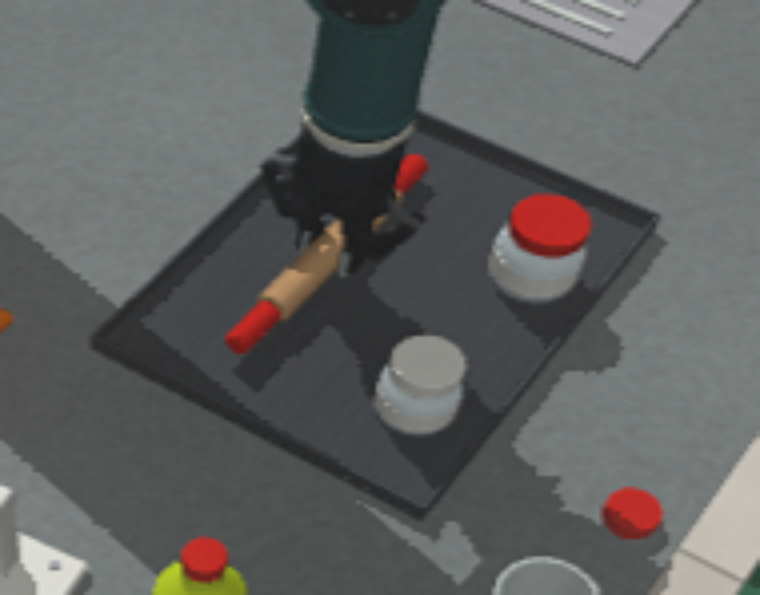

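No contact yet (force unchanged). I go on lower in small steps.

step_arm(targets=[[20,[0.002,0,0],0],[20,[0.004,0,0],0],[20,[0.006,0,0],0],[20,[0.008,0,0],0],[20,[0.01,0,0],0],[20,[0.01,0,0],0],[20,[0.01,0,0],0]])

```text
t: 17.05
tool_pos: [0.5491, 0.2106, 0.0043]
orientation: [-170.8, 89.6, -170.6]
force: [-0.2, -0.4, 0.0]
finger_gap: 0.0278
```

```bash
python3 st.py;python3 st.py
```

```text
17.05 [0.5491 0.2106 0.0043] F [-0.2 -0.4  0. ] M [-0.    0.05  0.03] gap 0.0278
jaw [ 1.     0.003 -0.007] 0.15
rack [0.1031 0.4438 0.0043]
17.05 [0.5491 0.2106 0.0043] F [-0.2 -0.4  0. ] M [-0.    0.05  0.03] gap 0.0278
jaw [ 1.     0.003 -0.007] 0.15
rack [0.1031 0.4438 0.0043]
```

step_arm(targets=[[20,[0.003,0,0],0],[20,[0.006,0,0],0],[20,[0.006,0,0],0],[20,[0.006,0,0],0]])

```text
t: 17.45
tool_pos: [0.5492, 0.2107, 0.004]
orientation: [-170.8, 89.7, -170.6]
force: [-4.5, -1.6, 14.5]
finger_gap: 0.0271
```

```bash
python3 st.py; python3 - <<'E'
from tilt import *
d=cam('scene')
for s,q in blobs(d['img'],*RED)[0]: print('s',s,q.round(1))
w=cam('wrist');cv2.imwrite('pics/wrist10.png',w['img'])
E
```

```text
17.45 [0.5492 0.2107 0.004 ] F [-4.5 -1.6 14.5] M [-0.19  0.46  0.06] gap 0.0271
jaw [ 1.     0.003 -0.006] 0.15
rack [0.1032 0.4438 0.004 ]
s [318 135   9  11  59] [321.9 139.2]
s [348 146  20  17 279] [357.1 153.8]
s [276 177  14  15 108] [282.9 183.9]
s [371 229  14  15 157] [377.6 236.2]
s [265 244  12  12 116] [270.6 249.4]
```

View pics/wrist10.png

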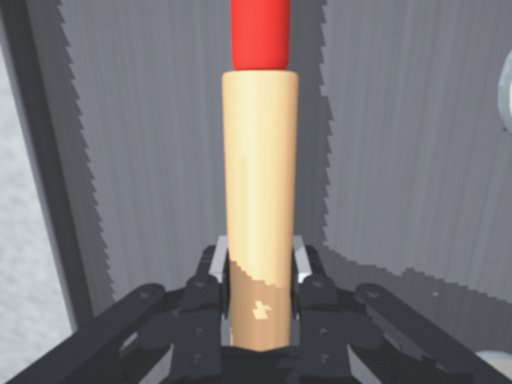

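```bash
python3 - <<'E'
from tilt import *
d=cam('scene');o=readout.get_obs();print(o['force'].round(1))
tilt(d,(321.9,139.2),(282.9,183.9))
g=proj(d,[.549,.1,.019]);print('R px if resting',g, proj(d,[.549,.1,.024]), 'L',proj(d,[.549,.32,.019]),proj(d,[.549,.32,.024]))
# ends of pin in scene crop
cv2.imwrite('pics/sc11.png',cv2.resize(d['img'][120:210,260:350],None,fx=6.5,fy=6.5,interpolation=cv2.INTER_CUBIC))
E
```

```text
[-4.  -1.9 14. ]
G [0.5493 0.2107 0.023 ] L [0.5489 0.3382 0.0082] R [0.5496 0.1048 0.0163] len 0.2335 tilt deg -1.98 mid [0.5492 0.2215 0.0123]
R px if resting [281.92155637 184.32260485] [282.03348598 183.35538162] L [319.55120716 140.35748593] [319.76710308 139.33165393]
```

View pics/sc11.png

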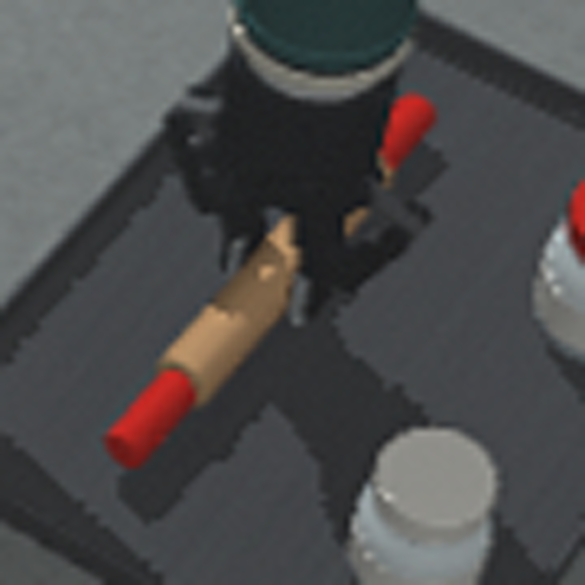

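Contact of about 14 N is felt at TCP height 4 mm, which could be the finger tips rather than the pin. Its left end may be 1–3 mm lower than its right. I ease the load and open slightly so the pin settles on the floor, then close again and press lightly, so that it certainly touches the tray while held.

step_arm(targets=[[20,[-0.004,0,0],0],[20,[-0.004,0,0],0],[34,[-0.004,0,0],0],[37,[-0.004,0,0],0],[40,[-0.004,0,0],0],[44,[-0.004,0,0],0],[44,[-0.004,0,0],0],[44,[-0.004,0,0],0]], grip_force=20)

```text
t: 18.4
tool_pos: [0.5492, 0.2107, 0.0052]
orientation: [-170.6, 89.7, -170.5]
force: [-0.2, -0.4, 0.3]
finger_gap: 0.0377
```

```bash
python3 st.py; python3 - <<'E'
from tilt import *
d=cam('scene')
for s,q in blobs(d['img'],*RED)[0]: print('s',s,q.round(1))
w=cam('wrist');cv2.imwrite('pics/wrist11.png',w['img'])
E
```

```text
18.4 [0.5492 0.2107 0.0052] F [-0.2 -0.4  0.3] M [-0.01 -0.02 -0.07] gap 0.0377
jaw [ 1.     0.003 -0.006] 0.15
rack [0.1032 0.4438 0.0052]
s [319 134   8  12  59] [321.9 139.1]
s [348 146  20  17 279] [357.1 153.8]
s [276 177  14  16 109] [282.7 184.4]
s [371 229  14  15 159] [377.5 236.2]
s [265 244  12  12 116] [270.6 249.4]
```

View pics/wrist11.png

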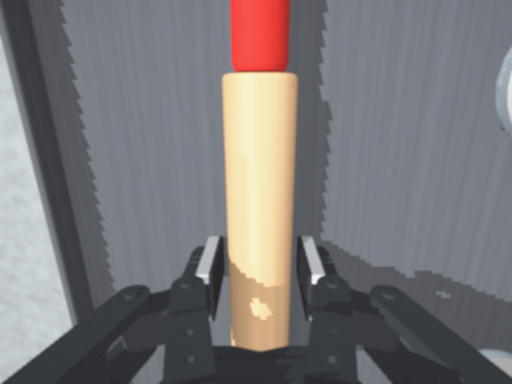

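The fingers are open around the resting pin, which settled only about 0.5 px. I close again on it as it lies on the floor, hold, then release.

step_arm(targets=[[36,[0,0,0],0],[30,[0,0,0],0],[20,[0,0,0],0],[20,[0,0,0],0],[20,[0.002,0,0],0],[20,[0.004,0,0],0],[20,[0.004,0,0],0],[20,[0.004,0,0],0]], grip_force=20)

```text
t: 19.3
tool_pos: [0.5493, 0.2107, 0.0052]
orientation: [-170.5, 89.7, -170.4]
force: [-3.3, -1.8, 13.2]
finger_gap: 0.0292
```

```bash
python3 st.py
```

```text
19.3 [0.5493 0.2107 0.0052] F [-3.3 -1.8 13.2] M [-0.11  0.57  0.05] gap 0.0292
jaw [ 1.     0.003 -0.006] 0.16
rack [0.1033 0.4438 0.0052]
```

The upward force is 13 N with the tips still above the floor, so the pin is pressed on the tray while gripped. I release and rise.

step_arm(targets=[[20,[-0.003,0,0],0],[34,[-0.003,0,0],0],[38,[-0.003,0,0],0],[45,[-0.003,0,0],0],[60,[-0.003,0,0],0],[70,[-0.003,0,0],0],[70,[-0.05,0,0],0],[70,[-0.15,0,0],0],[70,[-0.3,0,0],0],[70,[-0.45,0,0],0]])

```text
t: 20.3
tool_pos: [0.5494, 0.2107, 0.1421]
orientation: [-170.0, 89.6, -169.9]
force: [0.9, 0.5, 0.2]
finger_gap: 0.06
```

step_arm(targets=[[70,[-0.1,-0.1,-0.05],0],[70,[-0.2,-0.2,-0.1],0],[70,[-0.2,-0.3,-0.15],0],[70,[-0.2,-0.4,-0.2],0],[70,[-0.2,-0.5,-0.25],0],[70,[-0.2,-0.5,-0.25],0],[70,[-0.2,-0.5,-0.25],0]])

```text
t: 21.0
tool_pos: [0.4753, 0.0602, 0.2038]
orientation: [-170.5, 89.7, -170.4]
force: [0.3, -0.3, -0.8]
finger_gap: 0.0599
```

```bash
python3 st.py; python3 - <<'E'
from tilt import *
d=cam('scene');t=cam('top')
cv2.imwrite('pics/scene12.png',d['img']);cv2.imwrite('pics/top12.png',t['img'])
for n,c in (('s',d),('t',t)):
    for s,q in blobs(c['img'],*RED)[0]: print(n,s,q.round(1),onz(c,q,.019).round(4))
E
```

```text
21.0 [0.4753 0.0602 0.2038] F [ 0.3 -0.3 -0.8] M [-0.02 -0.01  0.01] gap 0.0599
jaw [ 1.     0.001 -0.005] 0.05
rack [0.0103 0.3042 0.2038]
s [316 134  11  12  68] [321.2 139.4] [0.5511 0.327  0.019 ]
s [348 146  20  17 278] [357.1 153.8] [0.6747 0.3428 0.019 ]
s [276 178  14  15 109] [282.7 184.5] [0.5513 0.1007 0.019 ]
s [371 229  14  15 158] [377.6 236.2] [0.8622 0.1116 0.019 ]
s [265 244  12  12 112] [270.6 249.5] [ 0.6461 -0.0996  0.019 ]
t [203  77  12  12 107] [208.8  82.7] [0.8577 0.1198 0.019 ]
t [296 120   7   8  43] [299.3 123.8] [ 0.7132 -0.1723  0.019 ]
t [142 122  19  19 275] [151.3 130.9] [0.7007 0.3085 0.019 ]
t [139 174  15   7  99] [146.4 177.1] [0.5499 0.3247 0.019 ]
```

View pics/scene12.png

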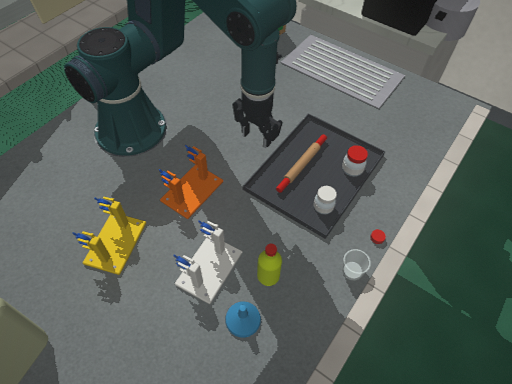

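View pics/top12.png

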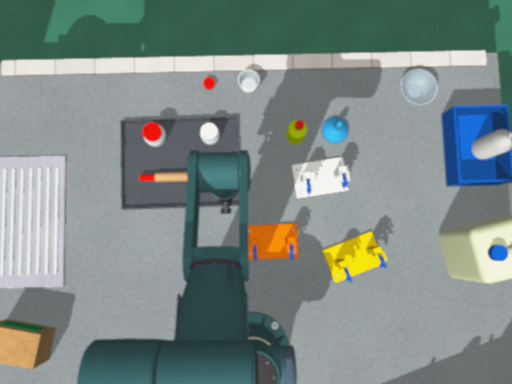

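The pin lies in the tray, with handles at scene (321,139) and (283,185). The two views agree at resting height, the rack is empty, the red caps and lid are unchanged to 0.1 px and the other objects look unmoved, and the gripper is clear. I hand in the job.

```bash
python3 -c "
from plant import finish_job; print(finish_job())"
```

```text
the job is handed in; nothing more can be done
None
```

The pin is out of the rack and lying on the free strip of the tray, released. The job was handed in after about 21 s; no verdict was reported.

**What I did**
- **Left end:** I gripped the left handle and eased that end out on a slow arc about the right clip. A picture showed it clear while the right clip still held.
- **Right end:** I gripped the middle of the barrel and pulled the other end straight forward. The readings I took between moves showed under 8 N, so I saw no sign of strain on the rack.
- **Setting down:** I carried the pin over the tray, lowered it, released and rose.

**Last checks**
- **Pin position:** It lies at about x 0.55, y 0.21. The scene and top views agree to about 2 mm on its left end at resting height. The arm hid its right end in the top view, so that end was checked in the scene view only.
- **Other things:** The rack is empty. The red jar lid and bottle cap moved by less than 0.2 px. The white jar and funnel I judged only by eye. The gripper is clear of everything and the wrist force is near zero.

**Uncertain:** At the first touch-down the 14 N reading could have come from the finger tips rather than the pin. I opened a little so the pin settled by about 2 mm at most, then gripped it again on the floor. That gave 13 N upward with the tips about 1 mm above the floor, and only then did I let go.

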